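# Lock the steriliser drum's bayonet ring, then throw its start lever

### The arm

A 6-joint arm with a two-finger parallel gripper is mounted at the origin on a cart in front of the work surface, level with it; the furniture and walls round the work are solid. World frame = base frame: x ahead of the robot, y to its left, z up, the work surface at z = 0. Lengths are in m, angles in rad, forces in N, time in s.
With the tool pointing down it reaches from about 0.35 to 0.975 m from the base axis. Payload 4.9 kg.
Tool frame: the origin (TCP) lies midway between the tips of the shut fingers; the grasp point (between the pads) lies 19 mm behind it (pinch_z is the z of the grasp point in the tool frame, in m); z points along the fingers, y is the line along which they close (so a half turn about z gives the same grasp; the last joint's range is limited). The gripper opens to 85 mm and grips with 20 to 120 N. Pads are 22 mm wide; open, the fingers measure 114 mm over their backs; the gripper's body (76 mm by 85 mm) begins 54 mm behind the grasp point. The pads swing forward as they close: fully open they stand 13 mm farther back than shut.
Start: joints at [-1.465, 0.053, 1.613, -0, 1.476, -0.119], TCP at [0.139, -0.609, 0.21] pointing down, gripper open.
Joint ranges: [-3.01, 3.01], [-1.01, 2.22], [0.06, 2.58], [-1.02, 4.17], [0.09, 2.62], [-3.14, 3.14]. Speed limits (rad/s): [2.57, 2.57, 3.14, 3.14, 3.14, 3.14].

### API

Orientations are given as a unit quaternion [x, y, z, w].
In Python, from station import get_state, snapshot, job_done, boxes_of, trace, tip_of, pinch_z gives the robot as it stands.
- The arm moves only by the tool play_rows, never from a script. Its argument "targets" is one flat list of numbers, 5 for each row, row after row: the shift along the tool's x, y, z in cm, then the turn about the tool's z in rad, then the finger opening in cm, from 0 to 8.54. A call has 1 to 12 rows; each row is the pose to reach, as a shift and turn from the pose commanded when the call began, along the tool's axes at that moment; what a row does not reach only later rows make up. A row lasts 1/12 s, in which the tool goes at most 41.7 mm and 7.16 degrees, less where a joint would pass 70% of its speed; a pose out of reach is approached as far as the arm can. A call with a gripper value outside its range is refused whole. The fingers move at their own pace and stop on an object; "squeeze" is the grip in N (left out, the last holds). Time passes only in rows, so rows that repeat a pose let the fingers close. It gives the time, the measured TCP pose, the force, the opening and the grip force at its end, in the units of the state.
- get_state(): the state, without advancing time (a new reading comes with each control period).
- snapshot(name): name is "scene" or "side" or "wrist"; returns a dict with "frame" (420x560x3 uint8, red, green, blue), "mtx" (3x3 intrinsics, pixels), "rvec" (rotation vector, rad) and "tvec" (3), from world to camera coordinates, as OpenCV has them; the wrist camera has in their place "tool_from_camera" (4x4, takes a point from camera to tool coordinates, whose origin is the TCP and whose axes are the flange's). Camera axes: x right, y down, z forward; pixel columns grow to the right and rows downward; lengths in m; the calibration is good to about 2 mm. The wrist camera is an equidistant fisheye: a pixel r from the principal point sees the ray r / f radians off the axis. A picture is of the moment at which its call begins: read the wrist's pose just before it. There is no depth.
- job_done(): hands the job in; it is judged then, once.
Trained networks look in a picture, given as the dict that the camera call returned (one of the last four; its "shot" number tells which), for a name from the list of things; names that differ only in an ending like _2 or _b are one class to them, and where a whole thing is asked for, a point or a joint stands for the part that bears it (a point fixed in the world has none). Each returns a list of dicts, best first, with "score" (0 to 1); they miss things now and then, are a little off and sometimes report something else, mostly with a low value. They report only what shows in the picture. A call takes as long as a camera call.
- boxes_of(query, picture): "bbox" ([left, top, right, bottom] in pixels, round what is visible of it).
- trace(query, picture): "mask" (420x560 bool, what is visible of it) and "bbox" ([left, top, right, bottom] in pixels, round what is visible of it).
- tip_of(query, picture): "uv" ([column, row] in pixels: a listed point, or the origin of a listed thing).
The state is a dict: "time_s": time; "joints": joint angles; "qd": joint speeds; "joint_torque": joint torques, N m; "tcp_pos": TCP position; "tool_rot": TCP orientation; "force": force on the tool from outside, world axes, zero at the start; "torque": the same for the moment, N m; "width": finger opening in m; "grasp_force": force on a finger pad.
Only numpy, scipy, OpenCV 4.12 (cv2) and the standard library are available. Lean on these libraries where they do the work, as an engineer would, in place of code of your own. Each camera call takes 0.05 s, during which the arm holds its last target. There are 200 camera calls.

### The job

The instrument steriliser is loaded and shut but not locked: turn the locking ring on its tilted drum clockwise (looking down onto the ring) by its grip bar, the rest of its quarter turn, until it clicks locked. Only once it is locked, push the start lever beside the drum all the way over, away from you. Then let go, and leave the things standing around where they are.

Things in the scene. Friction and masses are not known exactly. Their poses are not given: they have to be found in the camera images.
- steriliser: Fixed steriliser, yaw varies. Origin on the worktop below the drum's middle; z up, x away from the robot, y left. White base plate x -90..90, y -78..158, 14 mm thick; two cheeks 121 mm high (out to y +-73) carry a steel drum, 116 mm across, leaning 35 degrees so its mouth looks up and to -x. Grey spring-pin housing outside the ring at the mouth's far upper edge. Start lever left (+y) of the drum.
- ring_grip (a point): Centre of the ring's dark grip bar, on the turning axis, 202 mm above the worktop. z out of the drum along that axis (35 degrees off vertical, towards the robot); y along the bar, x across; x, y turn with the ring. Bar 16 wide (x), 112 long (y), 22 high (z); a 12 mm foot at each end. Under it 19 mm clear to the flat ring (120 across, 14 thick), 24 mm to its central lid. Grasp across the 16 mm.
- lock_ring (a joint): Turn of the ring, rad: 0 open (bar level across the mouth); grows clockwise seen looking down onto the ring, i.e. about -z of ring_grip; 1.571 locked at its stop (bar points up the slope, straight away). Starts at 0 to 0.3. A spring pin on a cam resists with up to 0.25 N m from 1.0 to 1.3 rad, then snaps the ring to the stop and holds it. Let go on the way up, it springs back.
- start_lever_tip (a point): Centre of the 26 mm dark ball on the start lever, a 10 mm steel rod. The ball is 75 mm from the lever's pivot, which lies 36 mm above the worktop at x -55, y +122 mm in the steriliser's frame, on a grey housing 70 x 50 x 25 mm. At the start the ball is about 102 mm above the worktop and leans towards the robot.
- start_lever (a joint): Swing of the start lever, rad, about the steriliser's y axis: 0 leaning 29 degrees towards the robot (off), 1.0 leaning 29 degrees away from it (on), with stops at both ends; the ball travels 72 mm along the steriliser's x. It has light friction (about 1 N at the ball) and stays where it is left. Starts between 0 and 0.1.
- specimen_cup_a: Loose specimen cup with red lid, 62 mm across, 72 mm high, in front of the steriliser; to be left alone. Origin at the centre of its underside.
- specimen_cup_b: Loose specimen cup with yellow lid, 62 mm across, 72 mm high, in front of the steriliser; to be left alone. Origin at the centre of its underside.
- glucose_meter: Loose white meter, 93 x 52 x 20 mm, lying in front of the centrifuge; to be left alone. Origin at the centre of its underside.

How it is judged:
On the way, in this order (a step that is already met when the one before it is completed fails the run):
1. the ring has clicked locked (value of joint lock_ring above 1.48 rad), for 0.2 s.
2. the start lever is thrown over (value of joint start_lever above 0.85 rad), for 0.1 s.
At the end, for the whole second after the job is handed in: The ring is locked (turned past 1.48 of 1.571 rad) and the start lever stands over at its far side (past 0.85 of 1.0 rad) (value of joint lock_ring above 1.48 rad and value of joint start_lever above 0.85 rad); the robot touches nothing.
It fails at once if the start lever is moved past 0.4 rad while the ring is not locked (value of joint start_lever above 0.4 rad and value of joint lock_ring below 1.4 rad).
It fails at once if a bystander is pushed more than 40 mm or knocked over (distance of any of specimen_cup_a, specimen_cup_b, glucose_meter from where it was at the start of the episode above 0.04 m or angle between any of specimen_cup_a, specimen_cup_b's own z axis and vertical above 0.6 rad).
It also fails if it takes over 53 s, if anything falls off the work surface, if the arm or the gripper's body presses on something with over 40 N, if the wrist force passes 120 N, or if a joint passes its speed limit or range.

## Working session

There is one attempt and no reset: what is moved stays moved. The work goes in short steps, Python scripts to look and compute and a tool call to move; the robot and the scene stay as the last step left them, time stands still between calls to the robot, and variables do not carry over. Pictures are saved under pics/ and viewed, at most 10 in all, crops included, and the job is handed in when it is done.

Besides the shell and the picture viewer there is one more tool, called after "Request:" by a JSON object that holds its "op" and its "data". play_rows: Moves the arm, as the interface text tells. Its arguments: {"type":"object","properties":{"targets":{"type":"array"},"squeeze":{"type":"number"}},"required":["targets"]}

```bash
ls; mkdir -p pics; python3 - <<'E'
from station import *
import cv2
s=get_state();print({k:s[k] for k in('time_s','tcp_pos','tool_rot','width')},pinch_z)
for n in('scene','side'):
    p=snapshot(n);cv2.imwrite(f'pics/{n}0.png',p['frame'][:,:,::-1])
    print(n,p['mtx'],p['rvec'],p['tvec'])
    for q in('ring_grip','start_lever_tip','steriliser','specimen_cup_a','glucose_meter'):
        print(q,[(r['uv'],r['score']) for r in tip_of(q,p)][:3],[(r['bbox'],r['score']) for r in boxes_of(q,p)][:3])
E
```

```text
pics
{'time_s': 0.0, 'tcp_pos': array([ 0.13924886, -0.60860562,  0.20824885]), 'tool_rot': array([ 9.93689658e-01,  1.12159678e-01,  5.45888915e-06, -1.03421577e-03]), 'width': 0.08549535885245903} -0.0187
scene [[468.23290575   0.         266.64531323]
 [  0.         468.23290575 208.51600654]
 [  0.           0.           1.        ]] [ 0.70997268 -2.45565132  1.31850331] [0.49117378 0.21014044 0.8553395 ]
ring_grip [([245.1, 181.5], 0.57)] [([208.0, 163.7, 265.2, 215.8], 0.93)]
start_lever_tip [([234.7, 263.9], 0.8)] [([220.1, 252.5, 238.3, 278.0], 0.78)]
steriliser [([220.5, 254.7], 0.63)] [([143.7, 156.7, 274.4, 312.1], 0.6)]
specimen_cup_a [([306.2, 261.1], 0.9), ([289.1, 284.9], 0.86)] [([288.8, 224.7, 318.6, 262.7], 0.63), ([273.2, 248.0, 306.8, 294.4], 0.58)]
glucose_meter [([338.6, 226.0], 0.57)] [([320.2, 212.9, 363.6, 233.9], 0.62), ([146.0, 158.2, 274.9, 312.2], 0.55)]
side [[404.38135919   0.         280.19017209]
 [  0.         404.38135919 214.31202323]
 [  0.           0.           1.        ]] [ 0.35373409 -2.67669209  1.34332637] [0.52953416 0.13843676 0.89961687]
ring_grip [([262.8, 196.4], 0.83)] [([224.8, 180.0, 278.2, 237.7], 0.65)]
start_lever_tip [([265.6, 192.4], 0.65), ([273.1, 280.3], 0.5)] [([256.5, 274.1, 279.6, 306.2], 0.58)]
steriliser [([237.6, 271.0], 0.83)] [([179.5, 180.9, 284.4, 328.6], 0.56), ([302.1, 254.9, 328.3, 298.0], 0.53)]
specimen_cup_a [([312.5, 288.5], 0.8), ([317.0, 261.1], 0.62)] [([302.4, 229.3, 327.0, 259.0], 0.9), ([298.6, 253.5, 326.0, 299.0], 0.75)]
glucose_meter [([333.5, 223.3], 0.57), ([264.8, 200.0], 0.19)] [([315.5, 212.3, 349.5, 228.8], 0.88)]
```

```bash
python3 - <<'E'
import cv2
for n,(x,y) in {'scene':(130,130),'side':(160,140)}.items():
    im=cv2.imread(f'pics/{n}0.png')[y:y+200,x:x+250]
    cv2.imwrite(f'pics/{n}0c.png',cv2.resize(im,(750,600),interpolation=cv2.INTER_CUBIC))
E
```

```text
(no output)
```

View pics/scene0c.png

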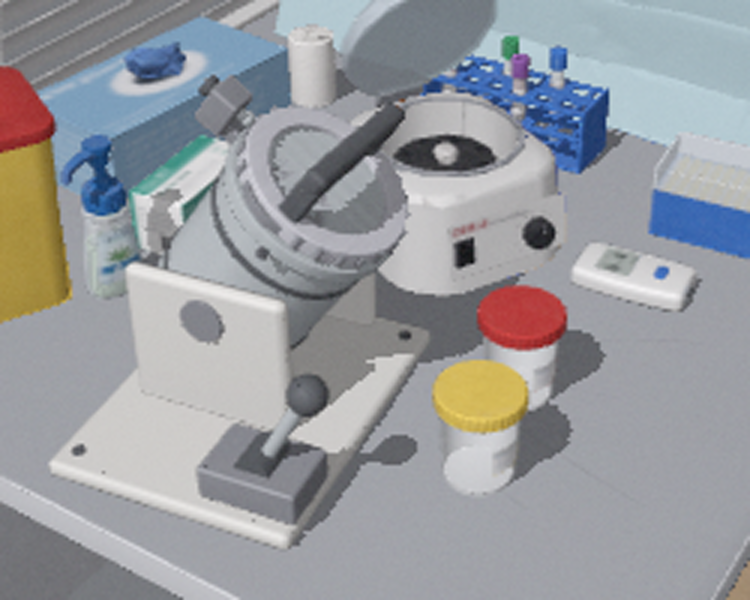

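View pics/side0c.png

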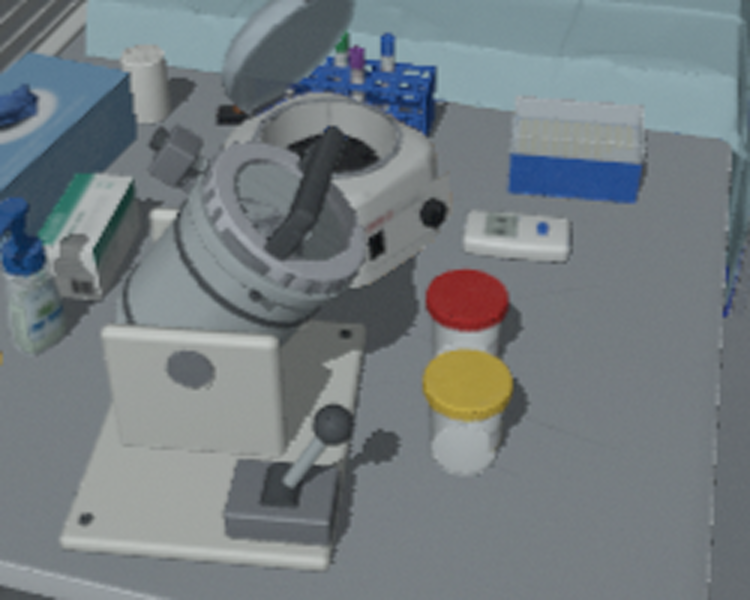

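```bash
cat > h.py <<'E'
import numpy as np, cv2
from scipy.optimize import least_squares
from scipy.spatial.transform import Rotation as R
S,C=np.sin(np.radians(35)),np.cos(np.radians(35))
n=np.array([-S,0,C]);u=np.array([C,0,S]);Y=np.array([0,1.,0])
def W(p,q): # steriliser -> world
    return R.from_euler('z',p[2]).apply(q)+[p[0],p[1],0]
def pts(p): # p=x,y,yaw,gx,theta,lev
    g=np.array([p[3],0,.202]);b=np.cos(p[4])*Y+np.sin(p[4])*u
    a=np.radians(-29)+p[5]*np.radians(58)
    ball=np.array([-.055+.075*np.sin(a),.122,.036+.075*np.cos(a)])
    return dict(zip(['fl','Fl','fr','grip','bl','br','ball'],W(p,np.array([[-.09,.158,.014],[.09,.158,.014],[-.09,-.078,.014],g,g+.056*b,g-.056*b,ball]))))
def proj(s,P): return cv2.projectPoints(np.array(P).reshape(-1,3),s['rvec'],s['tvec'],s['mtx'],None)[0].reshape(-1,2)
E
python3 - <<'E'
from h import *
from station import *
obs={'scene':((130,130),dict(fl=(295,530),Fl=(52,460),fr=(430,335),grip=(345,155),bl=(297,208),br=(396,112),ball=(308,395))),
'side':((160,140),dict(fl=(325,552),Fl=(67,535),fr=(365,325),grip=(307,185),bl=(285,243),br=(332,135),ball=(332,424)))}
cam={k:snapshot(k) for k in obs}
def f(p):
    r=[];P=pts(p)
    for k,(o,d) in obs.items():
        uv=proj(cam[k],[P[i] for i in d]); r.append(uv-(np.array(list(d.values()))/3+o))
    return np.array(r).ravel()
def tri(k):
    def e(X): return np.concatenate([(proj(cam[c],X)[0]-(np.array(d[k])/3+o)) for c,(o,d) in obs.items()])
    return least_squares(e,[.6,0,.1]).x
for k in obs['scene'][1]: print(k,tri(k).round(4))
best=min((least_squares(f,[.6,0,y,-.08,.1,.05],loss='soft_l1') for y in(-.6,0,.6)),key=lambda r:r.cost)
print(best.x.round(4),best.cost);print(f(best.x).reshape(2,-1,2).round(1));[print(k,v.round(4)) for k,v in pts(best.x).items()]
np.save('p.npy',best.x)
# cups
pr={}
for k,c in cam.items():
    i=np.linalg.inv(c['mtx']);Rm=cv2.Rodrigues(c['rvec'])[0];o=-Rm.T@c['tvec'];print(k,'at',o.round(3))
    for q in('specimen_cup_a','glucose_meter'):
        for t in tip_of(q,c):
            d=Rm.T@(i@[*t['uv'],1]);print(q,(o-d*o[2]/d[2]).round(3),t['score'])
E
```

```text
fl [ 0.5007  0.2649 -0.0017]
Fl [0.6634 0.3101 0.0154]
fr [0.5324 0.0478 0.0026]
grip [0.5494 0.1279 0.1922]
bl [0.5475 0.1827 0.1833]
br [0.5497 0.067  0.1948]
ball [0.5003 0.2435 0.0958]
[ 0.6041  0.142   0.1518 -0.0595  0.1045  0.0232] 37.33304721125046
[[[-2.8  3. ]
  [-2.5 -0.3]
  [ 1.5 -2.9]
  [ 0.1 -2.7]
  [ 0.3 -8.4]
  [-2.6  0.8]
  [-0.4 -0.5]]

 [[ 1.8  3.3]
  [-3.   0.8]
  [ 1.7 -1.8]
  [ 1.  -2.3]
  [ 1.3 -6.3]
  [-1.   0.7]
  [ 0.9 -0. ]]]
fl [0.4912 0.2846 0.014 ]
Fl [0.6692 0.3118 0.014 ]
fr [0.5269 0.0513 0.014 ]
grip [0.5453 0.133  0.202 ]
bl [0.5416 0.1888 0.2053]
br [0.549  0.0773 0.1987]
ball [0.4969 0.249  0.1024]
scene at [0.095 0.767 0.648]
specimen_cup_a [0.433 0.156 0.   ] 0.74
specimen_cup_a [0.444 0.062 0.   ] 0.7
glucose_meter [ 0.428 -0.089  0.   ] 0.96
side at [0.338 0.755 0.652]
specimen_cup_a [0.431 0.159 0.   ] 0.94
specimen_cup_a [0.451 0.061 0.   ] 0.72
glucose_meter [ 0.429 -0.095  0.   ] 0.64
```

Request:
{"op": "play_rows", "data": {"targets": [0,0,-4,0,8.5,0,0,-8,0,8.5,2,-2,-12,0,8.5,4.4,-6,-15,0.02,0,6.8,-9.2,-15,0.07,0,9.2,-12.4,-15,0.07,0,11.6,-15.6,-15,0.07,0,14,-18.8,-15,0.07,0,16.4,-22,-15,0.07,0,18.8,-25.2,-15,0.07,0,21.2,-28.4,-15,0.07,0,23.6,-31.6,-15,0.07,0], "squeeze": 30}}

```text
time_s: 2.4
tcp_pos: [0.2974, -0.2507, 0.3597]
tool_rot: [0.997, 0.077, 0.0, 0.0]
force: [1.3, -0.6, -0.2]
width: -0.0001
grasp_force: 0.0
```

Request:
{"op": "play_rows", "data": {"targets": [2,-3.2,0,0,0,4,-6.4,0,0,0,6,-9.6,0,0,0,8,-12.8,0,0,0,10,-16,0,0,0,12,-19.2,0,0,0,14,-22.4,0,0,0,16,-25.6,0,0,0,18,-28.8,0,0,0,20,-32,0,0,0,22,-35.1,0,0,0,22,-35.1,0,0,0]}}

```text
time_s: 3.4
tcp_pos: [0.4612, 0.1329, 0.3585]
tool_rot: [0.997, 0.081, -0.001, -0.001]
force: [-0.6, -0.3, -0.2]
width: 0.0001
grasp_force: 0.0
```

```bash
python3 - <<'E'
from h import *
from station import *
s=get_state();p=snapshot('wrist');print(s['time_s'],s['tcp_pos'],s['tool_rot']);print({k:v for k,v in p.items() if k!='frame'})
cv2.imwrite('pics/w1.png',cv2.resize(p['frame'][:,:,::-1],(800,600)))
for q in('ring_grip','start_lever_tip'):print(q,tip_of(q,p),boxes_of(q,p))
E
```

```text
3.4 [0.46119331 0.13289804 0.35853262] [ 9.96744649e-01  8.06140712e-02 -6.08391702e-04 -1.05122965e-03]
{'mtx': array([[325.1922621 ,   0.        , 283.13811761],
       [  0.        , 325.1922621 , 212.44705415],
       [  0.        ,   0.        ,   1.        ]]), 'tool_from_camera': array([[ 3.37392121e-04, -9.58222784e-01, -2.86022694e-01,
         7.22794085e-02],
       [ 9.99999910e-01,  3.97210194e-04, -1.51120063e-04,
         9.61812363e-04],
       [ 2.58417818e-04, -2.86022618e-01,  9.58222832e-01,
        -1.64350808e-01],
       [ 0.00000000e+00,  0.00000000e+00,  0.00000000e+00,
         1.00000000e+00]]), 'shot': 5}
ring_grip [{'uv': [409.6, 200.7], 'score': 0.73}, {'uv': [297.6, 112.2], 'score': 0.6}] [{'bbox': [235.4, 38.4, 356.6, 141.4], 'score': 0.92}]
start_lever_tip [{'uv': [197.8, 131.3], 'score': 0.77}, {'uv': [266.4, 179.1], 'score': 0.7}, {'uv': [321.9, 177.2], 'score': 0.41}] [{'bbox': [191.4, 109.6, 212.4, 142.5], 'score': 0.69}]
```

View pics/w1.png

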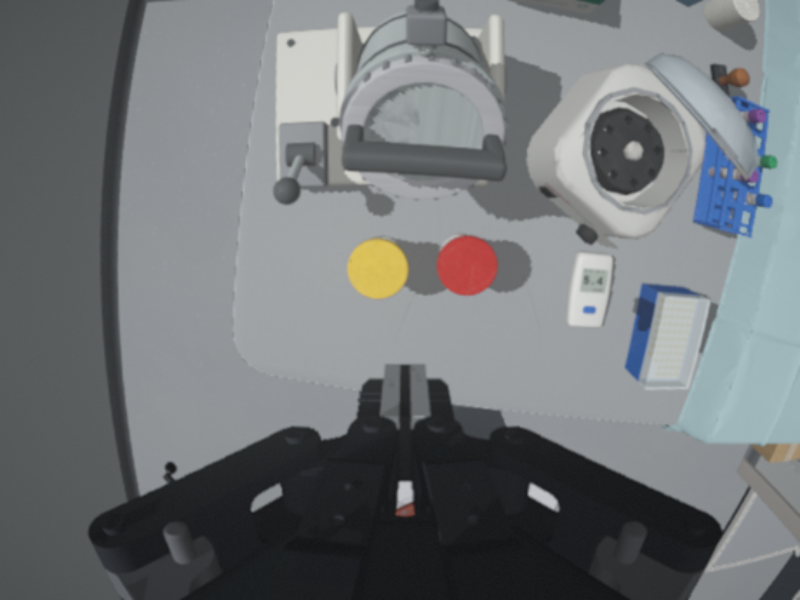

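```bash
cat >> h.py <<'E'
def wproj(s,w,P): # fisheye; s state
    T=w['tool_from_camera'];Q=R.from_quat(s['tool_rot']).inv().apply(np.array(P).reshape(-1,3)-s['tcp_pos'])
    q=(Q-T[:3,3])@T[:3,:3];r=np.hypot(q[:,0],q[:,1]);a=np.arctan2(r,q[:,2]);K=w['mtx']
    return q[:,:2]/r[:,None]*a[:,None]*K[0,0]+K[:2,2]
E
python3 - <<'E'
from h import *
from station import *
obs={'scene':((130,130),dict(fl=(295,530),Fl=(52,460),fr=(430,335),grip=(345,155),br=(396,112),ball=(308,395))),
'side':((160,140),dict(fl=(325,552),Fl=(67,535),fr=(365,325),grip=(307,185),br=(332,135),ball=(332,424)))}
wo=dict(bl=(346,152),br=(502,158),ball=(288,190),Fl=(277,33))
s=get_state();w=snapshot('wrist')
cam={k:snapshot(k) for k in obs}
def f(p):
    r=[];P=pts(p)
    for k,(o,d) in obs.items():
        uv=proj(cam[k],[P[i] for i in d]); r.append(uv-(np.array(list(d.values()))/3+o))
    r.append(wproj(s,w,[P[i] for i in wo])-np.array(list(wo.values()))*.7)
    return np.concatenate(r).ravel()
b=least_squares(f,np.load('p.npy'),loss='soft_l1')
print(b.x.round(4),b.cost);print(f(b.x).reshape(-1,2).round(1));[print(k,v.round(4)) for k,v in pts(b.x).items()]
np.save('p.npy',b.x)
# draw
im=cv2.resize(w['frame'][:,:,::-1],(800,600));p=b.x
def box(P): 
    for q in wproj(s,w,W(p,np.array(P)))/.7: cv2.circle(im,tuple(int(v) for v in q.round()),2,(0,255,0),-1)
g=np.array([p[3],0,.202]);t=np.linspace(0,2*np.pi,60)
box([g-.030*n+.06*(np.cos(a)*Y+np.sin(a)*u) for a in t])
bb=np.cos(p[4])*Y+np.sin(p[4])*u;xx=np.cross(bb,n)
box([g+i*.056*bb+j*.008*xx+.011*k*n for i in(-1,-.5,0,.5,1) for j in(-1,1) for k in(-1,1)])
box([[x,y,.014] for x in(-.09,.09) for y in(-.078,.158)]);box([pts([0,0,0,*p[3:]])['ball']])
cv2.imwrite('pics/fit.png',cv2.resize(im[:300,200:600],(800,600)))
E
```

```text
[ 0.6076  0.1378  0.1711 -0.0643  0.0733  0.0259] 36.43114486806519
[[-1.1  0.7]
 [-1.5 -1.2]
 [ 0.8 -5. ]
 [ 2.4 -3.9]
 [-1.6 -1. ]
 [ 0.9 -2.7]
 [ 2.3  0.5]
 [-2.4 -0.5]
 [ 0.2 -3.6]
 [ 2.5 -4. ]
 [-0.9 -1.4]
 [ 1.  -2.6]
 [-3.9 -0.8]
 [ 0.2  0.8]
 [-1.7 -0.1]
 [-4.   0. ]]
fl [0.492  0.2781 0.014 ]
Fl [0.6694 0.3088 0.014 ]
fr [0.5322 0.0456 0.014 ]
grip [0.5442 0.1268 0.202 ]
bl [0.538  0.1824 0.2044]
br [0.5504 0.0712 0.1996]
ball [0.4985 0.2427 0.1025]
```

View pics/fit.png

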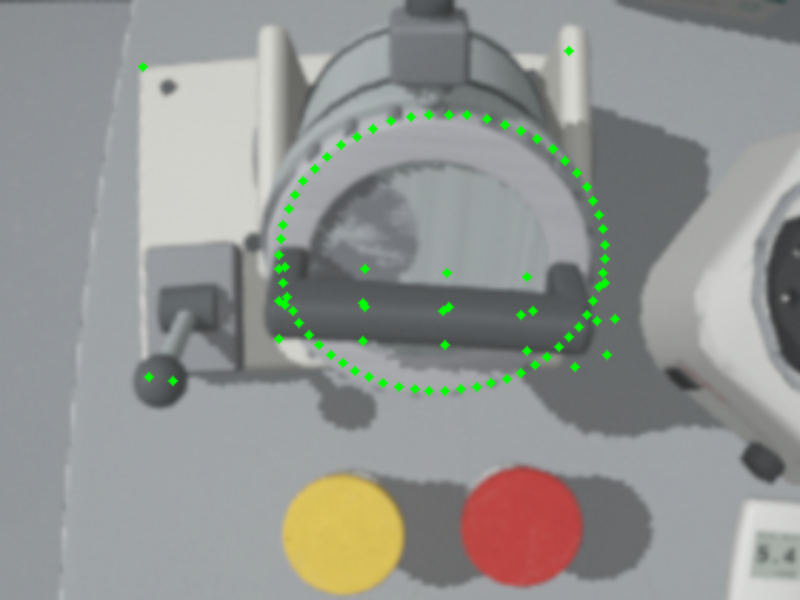

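```bash
cat >> h.py <<'E'
PP=np.array([.606,.1415,.16,-.062,.06,.02])
def push(th,r=.040,gap=0):
    b=np.cos(th)*Y+np.sin(th)*u; xx=np.cross(Y,n)*np.cos(th)-Y*np.sin(th)
    bh=b[:2]/np.hypot(*b[:2]); m=np.array([bh[1],-bh[0]]) # leading dir
    d=.008*abs(m@xx[:2])+.011*abs(m@n[:2])+.011*abs(m[0])+.0145*abs(m[1])+gap
    F=r*b[:2]-d*m; z=r*b[2]-.009; zc=(-.024+S*(F[0]+.011))/C
    return np.array([*F,max(z,zc)])+[PP[3],0,.202]
def rel(s,q): # world target -> tool cm
    return R.from_quat(s['tool_rot']).inv().apply(q-s['tcp_pos'])*100
E
python3 - <<'E'
from h import *
from station import *
s=get_state();print(s['joints'].round(2),s['tcp_pos'])
print('pre',rel(s,W(PP,push(.0,gap=.015))).round(1))
for t in np.arange(0,1.66,.1):print(t.round(1),rel(s,W(PP,push(t))).round(1),push(t).round(3))
E
```

```text
[ 0.11 -0.35  1.73 -0.    1.76  1.53] [0.46033031 0.12708611 0.35991209]
pre [ 4.5 -3.1 16.7]
0.0 [ 6.  -3.1 16.7] [-0.086  0.04   0.193]
0.1 [ 6.2 -3.3 16.5] [-0.084  0.042  0.195]
0.2 [ 6.5 -3.5 16.2] [-0.081  0.043  0.198]
0.3 [ 6.7 -3.6 16. ] [-0.078  0.045  0.2  ]
0.4 [ 7.  -3.7 15.8] [-0.076  0.046  0.202]
0.5 [ 7.3 -3.8 15.6] [-0.072  0.047  0.204]
0.6 [ 7.7 -3.9 15.4] [-0.069  0.047  0.206]
0.7 [ 8.  -3.9 15.2] [-0.065  0.047  0.208]
0.8 [ 8.4 -3.9 15.1] [-0.061  0.047  0.209]
0.9 [ 8.9 -3.8 14.9] [-0.057  0.046  0.211]
1.0 [ 9.3 -3.7 14.8] [-0.053  0.045  0.212]
1.1 [ 9.8 -3.5 14.7] [-0.048  0.043  0.213]
1.2 [10.2 -3.2 14.6] [-0.044  0.04   0.214]
1.3 [10.7 -2.8 14.5] [-0.039  0.036  0.215]
1.4 [11.1 -2.4 14.4] [-0.035  0.032  0.216]
1.5 [11.4 -1.9 14.4] [-0.031  0.027  0.216]
1.6 [11.7 -1.4 14.4] [-0.028  0.022  0.216]
```

Request:
{"op": "play_rows", "data": {"targets": [2,-1.5,2,0,0,4,-3,5,0,0,4,-3.1,8,0,0,4,-3.1,11,0,0,4,-3.1,13,0,0,4,-3.1,15,0,0,4,-3.1,16.5,0,0,4,-3.1,16.5,0,0,4,-3.1,16.5,0,0]}}

```text
time_s: 4.55
tcp_pos: [0.4947, 0.1642, 0.194]
tool_rot: [0.997, 0.077, -0.001, 0.0]
force: [0.4, 0.0, -0.6]
width: -0.0001
grasp_force: 0.0
```

```bash
python3 - <<'E'
from h import *
from station import *
p=snapshot('wrist')
q=snapshot('side')
s=get_state();print(s['joints'].round(2),s['tcp_pos'],s['force'])
a=p['frame'][:,:,::-1];b=q['frame'][110:290,180:420,::-1]
cv2.imwrite('pics/v2.png',np.hstack([cv2.resize(a,(400,300)),cv2.resize(b,(400,300))]))
for t in np.arange(0,1.71,.1):print(t.round(1),rel(s,W(PP,push(t))).round(1))
E
```

```text
[ 0.18 -0.19  1.86  0.    1.46  1.59] [0.49603262 0.16467201 0.19625827] [-0.65709999  0.47903692  0.35723416]
0.0 [1.9 0.  0.3]
0.1 [ 2.1 -0.2  0.1]
0.2 [ 2.4 -0.3 -0.1]
0.3 [ 2.6 -0.5 -0.3]
0.4 [ 2.9 -0.6 -0.6]
0.5 [ 3.3 -0.7 -0.8]
0.6 [ 3.6 -0.7 -1. ]
0.7 [ 4.  -0.7 -1.1]
0.8 [ 4.4 -0.7 -1.3]
0.9 [ 4.8 -0.6 -1.5]
1.0 [ 5.2 -0.5 -1.6]
1.1 [ 5.7 -0.3 -1.7]
1.2 [ 6.1 -0.  -1.8]
1.3 [ 6.6  0.4 -1.9]
1.4 [ 7.   0.8 -1.9]
1.5 [ 7.4  1.3 -1.9]
1.6 [ 7.7  1.8 -1.9]
1.7 [ 7.9  2.  -1.9]
```

View pics/v2.png

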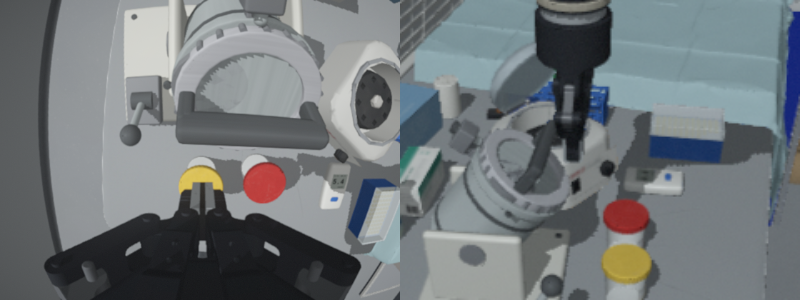

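Request:
{"op": "play_rows", "data": {"targets": [0.9,0,0.2,0,0,1.7,0,0.2,0,0,2.1,-0.2,0.1,0,0,2.4,-0.3,-0.1,0,0,2.6,-0.5,-0.3,0,0,2.9,-0.6,-0.6,0,0,3.3,-0.7,-0.8,0,0,3.6,-0.7,-1,0,0,4,-0.7,-1.1,0,0,4.4,-0.7,-1.3,0,0,4.4,-0.7,-1.3,0,0]}}

```text
time_s: 5.57
tcp_pos: [0.5384, 0.1787, 0.208]
tool_rot: [0.997, 0.077, 0.0, -0.0]
force: [0.3, -0.1, -0.7]
width: 0.0001
grasp_force: 0.0
```

```bash
python3 - <<'E'
from h import *
from station import *
p=snapshot('wrist')
q=snapshot('side')
s=get_state();print(s['joints'].round(2),s['tcp_pos'],s['force'])
a=p['frame'][:,:,::-1];b=q['frame'][110:290,180:420,::-1]
cv2.imwrite('pics/v3.png',np.hstack([cv2.resize(a,(400,300)),cv2.resize(b,(400,300))]))
for t in np.arange(.8,1.71,.1):print(t.round(1),rel(s,W(PP,push(t))).round(1))
E
```

```text
[ 0.19 -0.08  1.75  0.    1.47  1.61] [0.53766322 0.17859322 0.20748643] [-0.13542942 -0.33076911  0.30149923]
0.8 [ 0.   0.  -0.2]
0.9 [ 0.4  0.1 -0.3]
1.0 [ 0.9  0.3 -0.5]
1.1 [ 1.3  0.5 -0.6]
1.2 [ 1.8  0.7 -0.7]
1.3 [ 2.2  1.1 -0.8]
1.4 [ 2.7  1.5 -0.8]
1.5 [ 3.   2.1 -0.8]
1.6 [ 3.3  2.5 -0.8]
1.7 [ 3.6  2.8 -0.8]
```

View pics/v3.png

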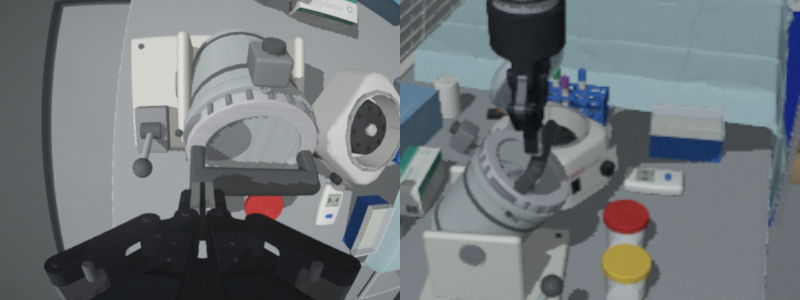

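```bash
python3 - <<'E'
from h import *
from station import *
p=PP
def ov(im,f,th):
    g=np.array([p[3],0,.202]);b=np.cos(th)*Y+np.sin(th)*u;xx=np.cross(b,n)
    L=[g-.030*n+.06*(np.cos(a)*Y+np.sin(a)*u) for a in np.linspace(0,6.28,50)]+[g+i*.056*b+j*.008*xx+.011*k*n for i in(-1,0,1) for j in(-1,1) for k in(-1,1)]
    for q in f(W(p,np.array(L))): cv2.circle(im,tuple(int(v*3) for v in q),2,(0,255,0),-1)
    return im
s=get_state();w=snapshot('wrist');q=snapshot('side')
big=lambda c:cv2.resize(c['frame'][:,:,::-1],None,fx=3,fy=3,interpolation=cv2.INTER_CUBIC)
A=ov(big(w),lambda P:wproj(s,w,P),.06)
t=(wproj(s,w,[s['tcp_pos']])[0]*3).astype(int);cv2.circle(A,tuple(int(v) for v in t),4,(0,0,255),-1)
B=ov(big(q),lambda P:proj(q,P),.06)
t=(proj(q,[s['tcp_pos']])[0]*3).astype(int);cv2.circle(B,tuple(int(v) for v in t),4,(0,0,255),-1)
cv2.imwrite('pics/v4.png',np.hstack([A[450:1050,650:1050+0],B[500:1100,600:1000]]))
print(s['time_s'])
E
```

```text
5.6667
```

View pics/v4.png

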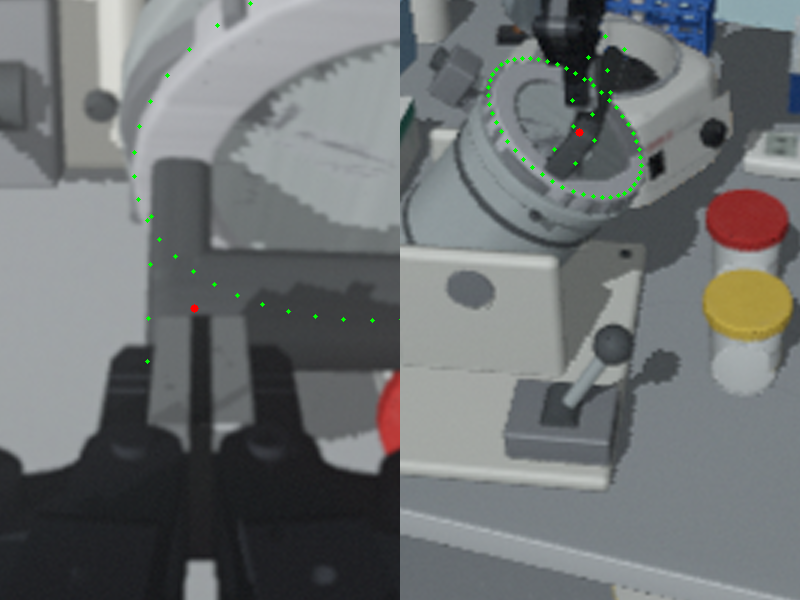

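Request:
{"op": "play_rows", "data": {"targets": [0,0,-2,0,0,0,0,-5,0,0,-2,1,-8,0,0,-5,2,-10,0,0,-7,3.5,-12,0,0,-7,3.5,-12,0,0,-7,3.5,-12,0,0,-7,3.5,-12,0,0]}}

```text
time_s: 6.43
tcp_pos: [0.4737, 0.1334, 0.3266]
tool_rot: [0.997, 0.077, -0.0, -0.0]
force: [-0.1, 0.6, -0.8]
width: 0.0001
grasp_force: 0.0
```

```bash
python3 - <<'E'
from h import *
from station import *
import pickle
s=get_state();D={}
for k in('wrist','side','scene'):
    c=snapshot(k);m=trace('ring_grip',c);D[k]=(s,c)
    print(k,[(r['bbox'],r['score'],int(r['mask'].sum())) for r in m],[(r['uv'],r['score']) for r in tip_of('ring_grip',c)],[(r['uv'],r['score']) for r in tip_of('start_lever_tip',c)])
    if m: D[k]+=(m[0]['mask'],)
print(s['tcp_pos'],get_state()['tcp_pos'])
pickle.dump(D,open('D.pkl','wb'))
cr={'wrist':(200,50,200,150),'side':(200,150,100,75),'scene':(200,150,100,75)}
cr={'wrist':(200,20,200,150),'side':(205,165,107,80),'scene':(190,145,107,80)}
ims=[]
for k,(x,y,w,h) in cr.items():
    im=D[k][1]['frame'][y:y+h,x:x+w,::-1];ims.append(cv2.resize(im,(400,300),interpolation=cv2.INTER_CUBIC))
m=D['wrist'][2] if len(D['wrist'])>2 else np.zeros((420,560),bool)
x,y,w,h=cr['side'];mm=D['side'][2][y:y+h,x:x+w] if len(D['side'])>2 else np.zeros((h,w))
ims.append(cv2.cvtColor(cv2.resize(mm.astype('uint8')*255,(400,300)),cv2.COLOR_GRAY2BGR))
cv2.imwrite('pics/v5.png',np.vstack([np.hstack(ims[:2]),np.hstack(ims[2:])]))
E
```

```text
wrist [([228.6, 43.7, 359.7, 156.5], 0.86, 11396)] [([296.6, 123.2], 0.9)] [([190.2, 146.8], 0.8)]
side [([224.9, 180.4, 281.4, 236.7], 0.93, 2099)] [([261.4, 197.9], 0.7)] [([271.2, 282.2], 0.8)]
scene [([207.4, 164.3, 265.1, 218.4], 0.92, 2377)] [([247.6, 179.8], 0.91), ([235.3, 262.3], 0.33)] [([231.3, 261.1], 0.69)]
[0.47366225 0.13338402 0.32661274] [0.47384337 0.13330557 0.32743598]
```

View pics/v5.png

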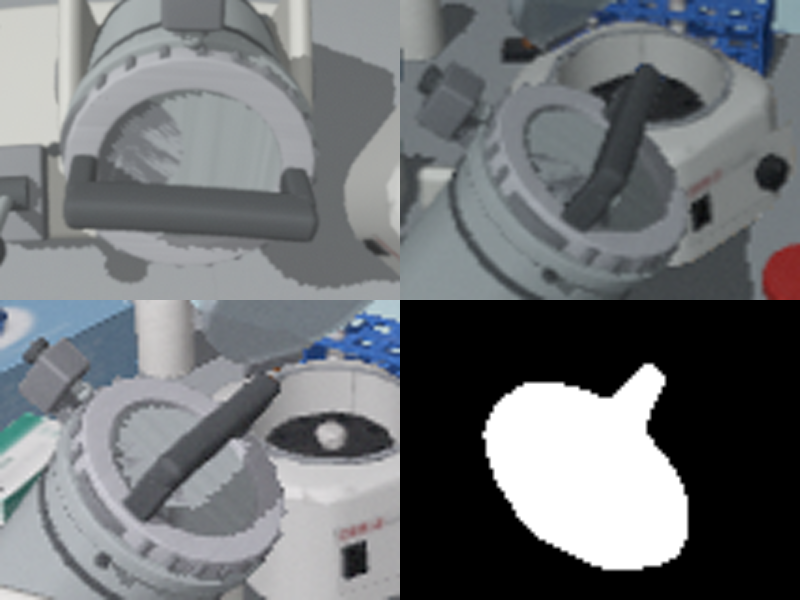

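```bash
python3 - <<'E'
from h import *
import pickle
D=pickle.load(open('D.pkl','rb'))
c={'wrist':lambda x,y:(200+x/2,20+y/2),'side':lambda x,y:(205+(x-400)*.2675,165+y*.2667),'scene':lambda x,y:(190+x*.2675,145+(y-300)*.2667)}
o={'bl':dict(wrist=(68,205),side=(599,184),scene=(166,467)),'br':dict(wrist=(314,219),side=(647,76),scene=(270,385))}
o={k:{a:c[a](*b) for a,b in v.items()} for k,v in o.items()}
o['net']=dict(wrist=(296.6,123.2),side=(261.4,197.9),scene=(247.6,179.8))
o['ball']=dict(wrist=(190.2,146.8),side=(270.8,281.4),scene=(232.5,261.5))
P=lambda a,X: wproj(D[a][0],D[a][1],[X])[0] if a=='wrist' else proj(D[a][1],[X])[0]
from itertools import combinations
for k,v in o.items():
  for ks in [tuple(v)]+list(combinations(v,2)):
    r=least_squares(lambda X:np.concatenate([P(a,X)-v[a] for a in ks]),[.55,.13,.2]);print(k,ks,r.x.round(4),r.cost.round(1))
E
```

```text
bl ('wrist', 'side', 'scene') [0.5356 0.1853 0.207 ] 2.8
bl ('wrist', 'side') [0.5359 0.1857 0.2057] 1.4
bl ('wrist', 'scene') [0.5351 0.1849 0.2084] 0.6
bl ('side', 'scene') [0.5428 0.173  0.1976] 1.1
br ('wrist', 'side', 'scene') [0.5462 0.0761 0.1994] 1.1
br ('wrist', 'side') [0.5465 0.0764 0.1994] 0.0
br ('wrist', 'scene') [0.5462 0.0761 0.1995] 1.1
br ('side', 'scene') [0.5486 0.068  0.1948] 0.1
net ('wrist', 'side', 'scene') [0.5433 0.1314 0.2022] 7.2
net ('wrist', 'side') [0.5436 0.1318 0.2053] 5.1
net ('wrist', 'scene') [0.5423 0.1311 0.2   ] 0.2
net ('side', 'scene') [0.5593 0.1042 0.1828] 0.2
ball ('wrist', 'side', 'scene') [0.4962 0.2507 0.1037] 0.5
ball ('wrist', 'side') [0.4965 0.2508 0.1042] 0.3
ball ('wrist', 'scene') [0.4957 0.2507 0.1034] 0.0
ball ('side', 'scene') [0.4996 0.245  0.0976] 0.0
```

Request:
{"op": "play_rows", "data": {"targets": [2,-0.5,2,0,0,5,-1,5,0,0,6.8,-1.2,7,0,0,6.8,-1.2,8.5,0,0,6.8,-1.2,9.5,0,0,6.8,-1.2,10.2,0,0,6.8,-1.2,10.6,0,0,6.8,-1.2,11,0,0,6.8,-1.2,11,0,0]}}

```text
time_s: 7.78
tcp_pos: [0.539, 0.1556, 0.2179]
tool_rot: [0.997, 0.077, 0.0, -0.0]
force: [-0.3, 0.5, 0.2]
width: -0.0
grasp_force: 0.0
```

Request:
{"op": "play_rows", "data": {"targets": [0,0,0.2,0,0,0,0,0.4,0,0,0,0,0.4,0,0]}}

```text
time_s: 8.03
tcp_pos: [0.5392, 0.1556, 0.2138]
tool_rot: [0.997, 0.077, 0.0, -0.0]
force: [0.6, -0.6, 0.2]
width: -0.0002
grasp_force: 0.0
```

Request:
{"op": "play_rows", "data": {"targets": [0,0,0.2,0,0,0,0,0.4,0,0,0,0,0.4,0,0]}}

```text
time_s: 8.28
tcp_pos: [0.5389, 0.1556, 0.209]
tool_rot: [0.997, 0.077, -0.0, 0.0]
force: [-0.6, -0.3, 0.4]
width: 0.0
grasp_force: 0.0
```

Request:
{"op": "play_rows", "data": {"targets": [0,0,0.2,0,0,0,0,0.4,0,0,0,0,0.4,0,0]}}

```text
time_s: 8.53
tcp_pos: [0.5388, 0.1556, 0.2048]
tool_rot: [0.997, 0.077, -0.0, 0.0]
force: [-1.2, -0.4, 0.5]
width: 0.0001
grasp_force: 0.0
```

Request:
{"op": "play_rows", "data": {"targets": [0,0,0.2,0,0,0,0,0.4,0,0,0,0,0.4,0,0]}}

```text
time_s: 8.78
tcp_pos: [0.5389, 0.1556, 0.2009]
tool_rot: [0.997, 0.077, -0.0, 0.0]
force: [-0.2, 0.4, -0.5]
width: -0.0001
grasp_force: 0.0
```

Request:
{"op": "play_rows", "data": {"targets": [0,0,0.2,0,0,0,0,0.4,0,0,0,0,0.4,0,0]}}

```text
time_s: 9.03
tcp_pos: [0.5389, 0.1556, 0.1969]
tool_rot: [0.997, 0.077, -0.0, 0.0]
force: [0.0, -0.7, 0.3]
width: -0.0002
grasp_force: 0.0
```

```bash
python3 - <<'E'
from h import *
from station import *
s=get_state();cr={'wrist':(200,110,200,150),'side':(225,150,80,60),'scene':(190,145,107,80)};ims=[]
for k,(x,y,w,h) in cr.items():
    c=snapshot(k);P=s['tcp_pos'];t=wproj(s,c,[P])[0] if k=='wrist' else proj(c,[P])[0]
    im=cv2.resize(c['frame'][y:y+h,x:x+w,::-1],(400,300),interpolation=cv2.INTER_CUBIC)
    # brighten darks
    im=(255*(im/255.)**.5).astype('uint8')
    cv2.circle(im,(int((t[0]-x)*400/w),int((t[1]-y)*300/h)),3,(0,0,255),-1);ims.append(im);print(k,t)
ims.append(ims[0]*0)
cv2.imwrite('pics/v6.png',np.vstack([np.hstack(ims[:2]),np.hstack(ims[2:])]))
E
```

```text
wrist [281.41816322 252.86441769]
side [263.18374857 208.40377425]
scene [241.16731864 187.32381241]
```

View pics/v6.png

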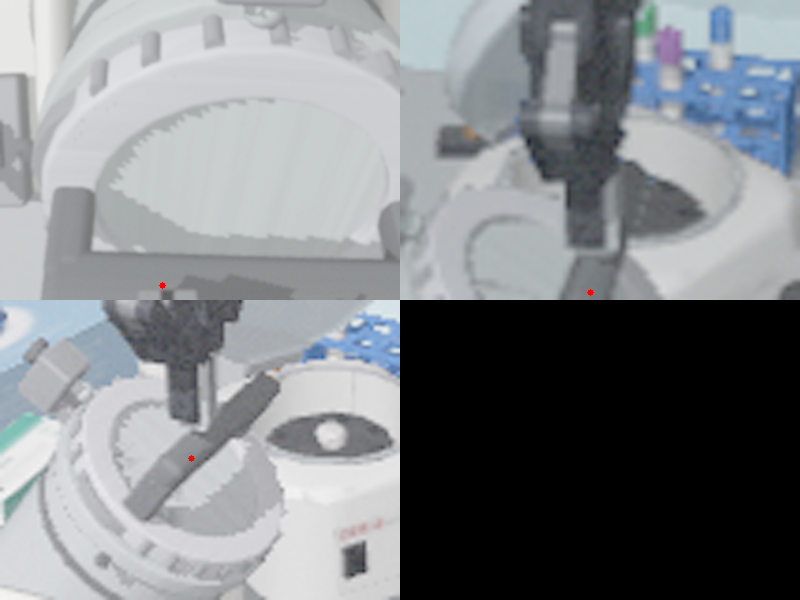

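```bash
python3 - <<'E'
from h import *
import pickle
D=pickle.load(open('D.pkl','rb'))
s,w=D['wrist'][:2]
ob=np.array([(200+66/2,20+205/2),(200+316/2,20+220/2)])
T=w['tool_from_camera'];Rt=R.from_quat(s['tool_rot']);K=w['mtx']
def ray(uv):
    v=(np.array(uv)-K[:2,2])/K[0,0];a=np.hypot(*v);d=np.array([*(v/a*np.sin(a)),np.cos(a)]);return Rt.apply(T[:3,:3]@d)
o=s['tcp_pos']+Rt.apply(T[:3,3]);print('cam',o)
d=[ray(q) for q in ob];d=[v/-v[2] for v in d]
# ends at heights h+-.0038
for off in (.0,.0038):
    L=np.linalg.norm(d[0][:2]-d[1][:2]);h=.112/L;print('cam height above bar',h,'-> bar z',o[2]-h, 'mid',o+h*(d[0]+d[1])/2)
for k in('side','scene'):
    c=D[k][1]; X=np.array([.541,.131,.202]);print(k,proj(c,[X,X-[0,0,.018],X+[.01,0,0],X+[0,.01,0]]))
# cup heights: known 72 mm, 
E
```

```text
cam [0.545362   0.14353511 0.49090808]
cam height above bar 0.2903197499700616 -> bar z 0.20058833419711453 mid [0.54066623 0.13144484 0.20058833]
cam height above bar 0.2903197499700616 -> bar z 0.20058833419711453 mid [0.54066623 0.13144484 0.20058833]
side [[265.7631925  199.06627904]
 [266.02235774 206.5230784 ]
 [260.90509392 198.33863742]
 [264.2678206  201.88404307]]
scene [[247.5433119  179.11991315]
 [247.76805892 187.22644737]
 [243.22815882 177.73270834]
 [244.56738571 181.35620317]]
```

Request:
{"op": "play_rows", "data": {"targets": [0,0,0.1,0,0,0,0,0.2,0,0,0,0,0.2,0,0]}}

```text
time_s: 9.43
tcp_pos: [0.539, 0.1556, 0.1953]
tool_rot: [0.997, 0.077, -0.0, 0.0]
force: [0.9, -0.3, -0.6]
width: -0.0001
grasp_force: 0.0
```

Request:
{"op": "play_rows", "data": {"targets": [0,0,0.1,0,0,0,0,0.2,0,0,0,0,0.2,0,0]}}

```text
time_s: 9.68
tcp_pos: [0.5393, 0.1557, 0.1947]
tool_rot: [0.997, 0.077, 0.0, -0.0]
force: [-3.4, -0.1, 4.3]
width: 0.0002
grasp_force: 2.0
```

Request:
{"op": "play_rows", "data": {"targets": [0,0,0.1,0,0,0,0,0.2,0,0,0,0,0.2,0,0]}}

```text
time_s: 9.93
tcp_pos: [0.5392, 0.1558, 0.1942]
tool_rot: [0.997, 0.077, 0.0, -0.0]
force: [-5.4, -0.5, 10.5]
width: 0.0001
grasp_force: 5.2
```

```bash
cat >> h.py <<'E'
PP=np.array([.6025,.1415,.165,-.062,.1,.02])
DZ=np.array([0,0,.020])
E
python3 - <<'E'
from h import *
from station import *
s=get_state();print(s['tcp_pos'],W(PP,[-.062,0,.202]))
print('pre',rel(s,W(PP,push(.0,gap=.018))-DZ).round(1))
for t in np.arange(0,1.71,.1):print(t.round(1),rel(s,W(PP,push(t))-DZ).round(1))
E
```

```text
[0.53916823 0.15577744 0.1941648 ] [0.54134206 0.13131636 0.202     ]
pre [-4.4 -1.5  2.1]
0.0 [-2.6 -1.5  2.1]
0.1 [-2.4 -1.7  1.9]
0.2 [-2.1 -1.9  1.7]
0.3 [-1.9 -2.   1.4]
0.4 [-1.6 -2.1  1.2]
0.5 [-1.2 -2.2  1. ]
0.6 [-0.9 -2.3  0.8]
0.7 [-0.5 -2.3  0.6]
0.8 [-0.1 -2.3  0.5]
0.9 [ 0.3 -2.2  0.3]
1.0 [ 0.7 -2.   0.2]
1.1 [ 1.2 -1.8  0.1]
1.2 [ 1.6 -1.6 -0. ]
1.3 [ 2.1 -1.2 -0.1]
1.4 [ 2.5 -0.8 -0.1]
1.5 [ 2.9 -0.2 -0.2]
1.6 [ 3.2  0.2 -0.2]
1.7 [ 3.5  0.5 -0.2]
```

Request:
{"op": "play_rows", "data": {"targets": [0,0,-1.5,0,0,-2,-0.5,-2,0,0,-4.6,-1.5,-2,0,0,-4.6,-1.5,0,0,0,-4.6,-1.5,2.2,0,0,-4.6,-1.5,2.2,0,0,-3.6,-1.5,2.2,0,0,-2.6,-1.5,2.1,0,0,-2.4,-1.7,1.9,0,0,-2.1,-1.9,1.7,0,0,-1.9,-2,1.4,0,0,-1.6,-2.1,1.2,0,0]}}

```text
time_s: 10.93
tcp_pos: [0.5201, 0.174, 0.1801]
tool_rot: [0.997, 0.077, -0.0, 0.0]
force: [-1.4, -1.6, -0.3]
width: -0.0002
grasp_force: 0.9
```

```bash
python3 - <<'E'
from h import *
from station import *
s=get_state();print(s['tcp_pos'],s['force'],s['time_s'])
c=snapshot('scene');print([(r['bbox'],r['score']) for r in boxes_of('ring_grip',c)])
for t in np.arange(.3,1.71,.1):print(t.round(1),rel(s,W(PP,push(t))-DZ).round(1))
E
```

```text
[0.5201115  0.17403555 0.18009822] [-1.40618485 -1.61650337 -0.25251993] 10.9333
[([208.5, 165.6, 268.9, 216.8], 0.86)]
0.3 [-0.3  0.1  0. ]
0.4 [ 0.  -0.  -0.2]
0.5 [ 0.4 -0.1 -0.4]
0.6 [ 0.7 -0.2 -0.6]
0.7 [ 1.1 -0.2 -0.8]
0.8 [ 1.5 -0.2 -0.9]
0.9 [ 1.9 -0.1 -1.1]
1.0 [ 2.3  0.1 -1.2]
1.1 [ 2.8  0.3 -1.3]
1.2 [ 3.2  0.5 -1.4]
1.3 [ 3.7  0.9 -1.5]
1.4 [ 4.1  1.3 -1.6]
1.5 [ 4.5  1.9 -1.6]
1.6 [ 4.8  2.3 -1.6]
1.7 [ 5.1  2.6 -1.6]
```

Now there is pushing contact. Continue the arc.

Request:
{"op": "play_rows", "data": {"targets": [0.4,-0.1,-0.3,0,0,0.7,-0.2,-0.5,0,0,1.1,-0.2,-0.7,0,0,1.5,-0.2,-0.8,0,0,1.9,-0.1,-1,0,0,1.9,-0.1,-1,0,0]}}

```text
time_s: 11.53
tcp_pos: [0.5398, 0.1779, 0.1902]
tool_rot: [0.997, 0.077, 0.001, -0.0]
force: [-1.2, -0.7, 1.2]
width: 0.0
grasp_force: 0.7
```

Request:
{"op": "play_rows", "data": {"targets": [0.4,0.2,-0.1,0,0,0.9,0.4,-0.2,0,0,1.3,0.6,-0.3,0,0,1.8,1,-0.4,0,0,1.8,1,-0.4,0,0]}}

```text
time_s: 11.95
tcp_pos: [0.5593, 0.1704, 0.1936]
tool_rot: [0.997, 0.077, 0.001, 0.0]
force: [0.1, 0.6, 0.3]
width: 0.0002
grasp_force: 0.1
```

```bash
python3 - <<'E'
from h import *
from station import *
s=get_state();print(s['tcp_pos'],s['force'],s['time_s'])
ims=[]
for k,(x,y,w,h) in {'scene':(190,130,120,90),'wrist':(150,50,240,180)}.items():
    c=snapshot(k);ims.append(cv2.resize(c['frame'][y:y+h,x:x+w,::-1],(400,300),interpolation=cv2.INTER_CUBIC))
cv2.imwrite('pics/v7.png',np.hstack(ims))
for t in np.arange(1.2,1.8,.1):print(t.round(1),rel(s,W(PP,push(t))-DZ).round(1))
E
```

```text
[0.55932593 0.17041542 0.19364171] [0.07745581 0.57137565 0.3071047 ] 11.95
1.2 [-0.6 -0.4 -0.1]
1.3 [-0.1 -0.1 -0.1]
1.4 [ 0.3  0.4 -0.2]
1.5 [ 0.7  0.9 -0.2]
1.6 [ 1.   1.4 -0.2]
1.7 [ 1.2  1.6 -0.2]
1.8 [ 1.5  1.9 -0.2]
```

Request:
{"op": "play_rows", "data": {"targets": [0.3,0.4,-0.2,0,0,0.7,0.8,-0.2,0,0,0.8,1.1,-0.2,0,0,0.9,1.4,-0.2,0,0,0.9,1.4,-0.2,0,0]}}

```text
time_s: 12.47
tcp_pos: [0.569, 0.1593, 0.1958]
tool_rot: [0.997, 0.077, -0.0, -0.002]
force: [-2.4, 5.2, 0.3]
width: 0.0001
grasp_force: 2.8
```

Request:
{"op": "play_rows", "data": {"targets": [0,0.15,0,0,0,0,0.3,0,0,0,0,0.3,0,0,0]}}

```text
time_s: 12.72
tcp_pos: [0.569, 0.1592, 0.1959]
tool_rot: [0.997, 0.078, 0.0, -0.005]
force: [-2.5, 12.6, 1.4]
width: -0.0002
grasp_force: 6.6
```

Request:
{"op": "play_rows", "data": {"targets": [0,-0.6,0,0,0,0,-1.2,0,0,0,0,-2,-2,0,0,0,-2,-5,0,0,-3,-2,-9,0,0,-6,-2,-12,0,0,-9,-3,-14,0,0,-9,-3,-14,0,0,-9,-3,-14,0,0,-9,-3,-14,0,0]}}

```text
time_s: 13.55
tcp_pos: [0.4762, 0.1709, 0.335]
tool_rot: [0.997, 0.077, 0.0, 0.0]
force: [-1.0, 0.5, 0.3]
width: -0.0001
grasp_force: 0.0
```

```bash
python3 - <<'E'
from h import *
from station import *
s=get_state();print(s['tcp_pos'],s['force'],s['time_s'])
ims=[]
for k,(x,y,w,h) in {'scene':(180,130,160,120),'wrist':(130,0,280,210)}.items():
    c=snapshot(k);ims.append(cv2.resize(c['frame'][y:y+h,x:x+w,::-1],(400,300),interpolation=cv2.INTER_CUBIC))
    o=tip_of('start_lever_tip',c);print(k,[(r['uv'],r['score']) for r in o]);
    if k=='wrist':
        B=[.496,.2505,.103];print('ball proj',wproj(s,c,[B]))
        im=ims[-1]
        for th in (1.3,1.571):
            g=np.array([-.062,0,.202]);b=np.cos(th)*Y+np.sin(th)*u
            for q in wproj(s,c,W(PP,np.array([g+.056*b,g-.056*b]))): print(th,q)
cv2.imwrite('pics/v7.png',np.hstack(ims))
fw=W(PP,[[-.055-.036,.122,.0],[-.055+.036,.122,0]]);print(fw)
E
```

```text
[0.47620726 0.17085307 0.33502191] [-1.03356215  0.5123502   0.34050976] 13.55
scene [([234.7, 262.7], 0.52)]
wrist [([221.4, 151.1], 0.73)]
ball proj [[220.96176777 152.00035749]]
1.3 [323.70117765  82.35699223]
1.3 [344.50091063 175.56865621]
1.571 [342.19778676  80.75695717]
1.571 [330.05845591 176.91807916]
[[0.49269715 0.24689608 0.        ]
 [0.56371927 0.25872225 0.        ]]
```

View pics/v7.png

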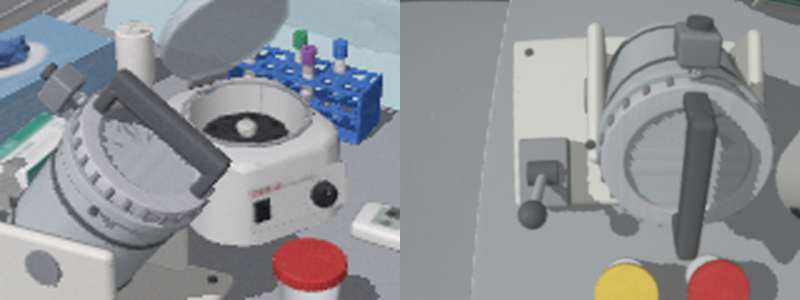

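Request:
{"op": "play_rows", "data": {"targets": [-0.5,-2,0,-0.12,0,-1,-4,0,-0.24,0,-1.6,-6,0,-0.36,0,-1.6,-7.6,0,-0.48,0,-1.6,-7.6,0,-0.6,0,-1.6,-7.6,0,-0.72,0,-1.6,-7.6,0,-0.84,0,-1.6,-7.6,0,-0.96,0,-1.6,-7.6,0,-1.08,0,-1.6,-7.6,3,-1.2,0,-1.6,-7.6,6,-1.32,0,-1.6,-7.6,9,-1.44,0]}}

```text
time_s: 14.75
tcp_pos: [0.4489, 0.2435, 0.2435]
tool_rot: [0.697, 0.717, -0.0, -0.0]
force: [0.8, -0.0, 0.7]
width: 0.0001
grasp_force: 0.0
```

Request:
{"op": "play_rows", "data": {"targets": [0,0,3,-0.1,0,0,0,6,-0.12,0,0,0,9,-0.12,0,0,0,12,-0.12,0,0,0,12,-0.12,0,0,0,12,-0.12,0]}}

```text
time_s: 15.25
tcp_pos: [0.4469, 0.2429, 0.1228]
tool_rot: [0.655, 0.756, -0.003, -0.002]
force: [0.7, -0.1, 0.6]
width: 0.0002
grasp_force: 0.0
```

```bash
python3 - <<'E'
from h import *
from station import *
s=get_state();print(s['tcp_pos'],s['force'],s['time_s'],s['joints'].round(2))
B=np.array([.496,.2505,.103]);d=np.array([np.cos(.165),np.sin(.165),0])
for a in(-.047,-.0275,.0,.0445,.047): P=B+a*d;P[2]=.07;print(a,rel(s,P).round(2))
E
```

```text
[0.44687761 0.24287624 0.12276953] [ 0.72434563 -0.1266049   0.55604093] 15.25 [ 0.35 -0.15  1.96 -0.    1.34  0.21]
-0.047 [-0.04  0.3   5.28]
-0.0275 [-0.    2.25  5.26]
0.0 [0.06 5.   5.25]
0.0445 [0.15 9.45 5.22]
0.047 [0.16 9.7  5.22]
```

Request:
{"op": "play_rows", "data": {"targets": [0,0,2.5,0,0,0,0,5.2,0,0,0,1,5.2,0,0,0,2,5.2,0,0,0,3,5.2,0,0,0,4,5.2,0,0,0.1,5,5.2,0,0,0.1,6,5.2,0,0,0.1,7,5.2,0,0,0.1,8,5.2,0,0,0.1,9,5.2,0,0,0.1,9.5,5.2,0,0]}}

```text
time_s: 16.25
tcp_pos: [0.5435, 0.2583, 0.0732]
tool_rot: [0.655, 0.756, -0.0, -0.0]
force: [-3.4, -0.6, 1.2]
width: -0.0001
grasp_force: 1.9
```

Request:
{"op": "play_rows", "data": {"targets": [0,0.2,0,0,0,0,0.3,0,0,0,0,0.3,0,0,0]}}

```text
time_s: 16.5
tcp_pos: [0.5435, 0.2583, 0.0729]
tool_rot: [0.654, 0.756, -0.002, -0.002]
force: [-7.4, -2.1, 4.1]
width: 0.0002
grasp_force: 3.8
```

```bash
python3 - <<'E'
from h import *
from station import *
s=get_state();c=snapshot('side');B=np.array([.496,.2505,.103]);d=np.array([np.cos(.165),np.sin(.165),0])
print(s['force'],s['tcp_pos'],[(r['uv'],r['score']) for r in tip_of('start_lever_tip',c)],[(a,proj(c,[B+a*d])) for a in(0,.06,.072)])
E
```

```text
[-7.41040636 -2.1014767   4.14157785] [0.54354347 0.25830396 0.07290942] [([233.5, 276.3], 0.64)] [(0, array([[271.75704381, 281.73325317]])), (0.06, array([[239.91147782, 279.52486409]])), (0.072, array([[233.59422133, 279.08678237]]))]
```

At its stop (the force rises with no motion, and the ball sits where 72 mm of travel puts it). Back off and up.

Request:
{"op": "play_rows", "data": {"targets": [0,-1,0,0,0,0,-2.5,0,0,0,0,-4,-1,0,0,0,-5,-4,0,0,0,-6,-8,0,0,0,-7,-12,0,0,0,-8,-16,0,0,0,-8,-18,0,0,0,-8,-18,0,0,0,-8,-18,0,0]}}

```text
time_s: 17.43
tcp_pos: [0.4667, 0.2475, 0.2553]
tool_rot: [0.654, 0.756, 0.002, 0.001]
force: [-0.8, 0.5, -0.8]
width: -0.0
grasp_force: 0.0
```

```bash
python3 - <<'E'
from h import *
from station import *
s=get_state();c=snapshot('side');w=snapshot('wrist')
B=np.array([.496,.2505,.103])+.072*np.array([np.cos(.165),np.sin(.165),0])
print(s['tcp_pos'],s['force'],[(r['uv'],r['score']) for r in tip_of('start_lever_tip',c)],[(r['uv'],r['score']) for r in tip_of('start_lever_tip',w)],wproj(s,w,[B]))
for q in('specimen_cup_a','glucose_meter'):print([r['uv'] for r in tip_of(q,c)])
c=snapshot('scene');print([r['bbox'] for r in boxes_of('ring_grip',c)])
E
```

```text
[0.46667817 0.24751649 0.255312  ] [-0.81228696  0.46878884 -0.78316992] [([231.8, 278.1], 0.7)] [([384.4, 190.9], 0.96)] [[381.35551447 191.19325588]]
[[312.9, 290.8], [312.8, 262.8]]
[[333.0, 224.6]]
[[205.6, 158.3, 269.8, 216.0]]
```

```bash
python3 -c "
from station import *
print(job_done())"
```

```text
the job is handed in; nothing more can be done
None
```

I turned the ring to its locked stop, then pushed the start lever fully over. The arm is clear, the bystanders did not move measurably, and I handed the job in at about 17.5 s of the 53 s; no verdict was shown.

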